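# Refit the hold-down spring of the vegetable slicer

### The job

Put the washed hold-down of the vegetable slicer back together: swing the keeper arm well clear of the leaning rod, thread the coil spring over the rod end and all the way down onto the bed (twist it a little if the coils snag), and set the black hold-down head, knob up, over the rod so that it sits on the spring. Then swing the keeper arm fully home over the head's flange and let go of everything, without shoving or knocking over the pepper shaker, spatula or mug.

Things in the scene. Friction and masses are not known exactly. Their poses are not given: they have to be found in the camera images.
- rod_foot (a point): Centre of the rod's foot on the sloping steel bed of the slicer (fixed), 95 mm above the worktop. z runs up along the rod, square to the bed, leaning 30 degrees from vertical about away from the robot; x points up the slope (about towards the robot), y level across the bed. The bed reaches 112 mm down-slope and 88 mm up-slope of it, is 115 mm wide, with 9 mm high rails along both sides.
- rod_top (a point): Centre of the tip of the steel rod, 105 mm along z from rod_foot; same axes. The rod is 24 mm in diameter; its last 9 mm taper to 14 mm. A groove 5 mm wide, 1.5 mm deep lies 70 mm up from the foot: coils may catch there.
- keeper_pivot (a point): Centre of the keeper arm's pivot, on the arm's underside, on top of a post 18 mm in diameter and 92 mm tall, parallel to the rod and 80 mm down-slope (-x) of it; axes as rod_foot.
- keeper (a joint): Keeper arm: flat steel bar 57 mm long from its pivot, 14 mm wide, 7 mm thick, turning parallel to the bed, 92 to 99 mm above it. 0 = fully home at its stop, pointing straight at the rod, its end 23 mm short of the rod's axis; opens to 1.9 rad, its free end going towards +y of rod_foot. Friction about 0.05 N m; stays where left. Starts at 0 to 0.3 rad.
- keeper_pin (a point): Point on the axis of the keeper arm's black round handle pin, 22 mm above the arm. The pin is 14 mm in diameter, stands 38 mm above the arm, parallel to the rod, 45 mm from the arm's pivot. The axes turn with the arm: z along the pin, x from the pin towards the pivot.
- spring: Steel coil spring, 80 mm long, 39 mm outside and 30 mm inside diameter, 4.5 mm wire, stiff (it does not give noticeably), closed flat end coils; stands on end on the worktop. Origin: centre of its lower end; z along its axis. Either end may go down.
- head: Black plastic hold-down head: a flange disc 72 mm in diameter and 8 mm thick with a round knob 38 mm in diameter above it, 40 mm high in all, with a blind bore 28 mm in diameter and 36 mm deep from below. It stands on the worktop, knob up. Origin: centre of its underside; z up through the knob. On the spring its underside is 80 mm above the bed.
- shaker: Bystander: turned dark wooden pepper shaker, 48 mm in diameter, 70 mm tall, standing; origin at the centre of its underside.
- spatula: Bystander: wooden spatula lying on the worktop, about 280 mm long; origin on its underside.
- mug: Bystander: white mug, 80 mm in diameter, 90 mm tall; origin at the centre of its underside.
Not all that is in view belongs to the job. There is more than one size of the head; the job needs the smallest.

How it is judged (in metres and radians):
On the way, in this order (a step that is already met when the one before it is completed fails the run):
1. the keeper arm is swung clear of the rod (past 0.9 rad) (value of joint keeper above 0.9 rad), for 0.1 s.
2. the spring is on the rod, down on the bed (((z of spring in the frame of rod_foot between -0.004 and 0.005 m and x of spring in the frame of rod_foot between -0.007 and 0.007 m and y of spring in the frame of rod_foot between -0.007 and 0.007 m and angle between the z axis of spring and the z axis of rod_foot, either way round below 0.14 rad) or (z of spring in the frame of rod_foot between 0.075 and 0.084 m and x of spring in the frame of rod_foot between -0.007 and 0.007 m and y of spring in the frame of rod_foot between -0.007 and 0.007 m and angle between the z axis of spring and the z axis of rod_foot, either way round below 0.14 rad))), for 0.2 s.
3. the head is over the rod, knob up, seated on the spring (z of head in the frame of rod_foot between 0.075 and 0.086 m and x of head in the frame of rod_foot between -0.007 and 0.007 m and y of head in the frame of rod_foot between -0.007 and 0.007 m and angle between the z axis of head and the z axis of rod_foot, either way round below 0.14 rad), for 0.2 s.
4. the keeper arm is home over the head (value of joint keeper below 0.12 rad), for 0.2 s.
At the end, for the whole second after the job is handed in: Spring round the rod, down on the bed (within 5 mm along, 7 mm across, 0.14 rad); head knob up on the spring (underside 75 to 86 mm above the bed, within 7 mm across and 0.14 rad); keeper arm home (below 0.12 rad); spring and head at rest (all of step 3 and ((z of spring in the frame of rod_foot between -0.004 and 0.005 m and x of spring in the frame of rod_foot between -0.007 and 0.007 m and y of spring in the frame of rod_foot between -0.007 and 0.007 m and angle between the z axis of spring and the z axis of rod_foot, either way round below 0.14 rad) or (z of spring in the frame of rod_foot between 0.075 and 0.084 m and x of spring in the frame of rod_foot between -0.007 and 0.007 m and y of spring in the frame of rod_foot between -0.007 and 0.007 m and angle between the z axis of spring and the z axis of rod_foot, either way round below 0.14 rad)) and angle between head's own z axis and vertical below 0.9 rad and value of joint keeper below 0.12 rad and linear speed of each of spring, head below 0.02 m/s); the robot touches nothing.
It fails at once if the shaker is pushed more than 40 mm or knocked over (distance of shaker from where it was at the start of the episode above 0.04 m or angle between shaker's own z axis and vertical above 0.6 rad).
It fails at once if the spatula is pushed more than 50 mm or knocked over (distance of spatula from where it was at the start of the episode above 0.05 m or angle between spatula's own z axis and vertical above 0.6 rad).
It fails at once if the mug is pushed more than 40 mm or knocked over (distance of mug from where it was at the start of the episode above 0.04 m or angle between mug's own z axis and vertical above 0.6 rad).
It also fails if it takes over 72 s, if anything falls off the work surface, if the arm or the gripper's body presses on something with over 40 N, if the wrist force passes 120 N, or if a joint passes its speed limit or range.

### The arm

A 6-joint arm with a two-finger parallel gripper is mounted at the origin on the work surface. World frame = base frame: x ahead of the robot, y to its left, z up, the work surface at z = 0. Lengths are in m, angles in degrees, forces in N, time in s.
With the tool pointing down it reaches from about 0.4 to 0.825 m from the base axis. Payload 7 kg.
Tool frame: the origin (TCP) lies midway between the tips of the shut fingers; the grasp point (between the pads) lies 19 mm behind it; z points along the fingers, y is the line along which they close (so a half turn about z gives the same grasp; the last joint's range is limited). The gripper opens to 88 mm and grips with 3 to 60 N. Pads are 19 mm wide; open, the fingers measure 130 mm over their backs; the gripper's body (78 mm by 193 mm) begins 47 mm behind the grasp point.
Start: joints at [93.111, 20.546, 0.682, 0, -70.136, -16.507], TCP at [0.156, 0.657, 0.227] pointing down, gripper open.
Joint ranges: [-176.03, 176.03], [-82.01, 121.73], [-58.28, 71.71], [-173.87, 95.51], [-174.79, -0.11], [-173.66, 173.66]. Speed limits (degrees/s): [136.94, 136.94, 172.46, 180, 180, 180].

### API

Orientations are given as [roll, pitch, yaw] about the fixed x, y, z axes, in that order (R = Rz(yaw) Ry(pitch) Rx(roll)).
In Python, from plant import ctrl gives the robot as it stands. The module is installed in compiled form; this text tells all that it offers.
- The arm moves only by the tool send_rows, never from a script. Its argument "plan" is a list that holds one entry, the list of rows, each a list of 6 numbers: the shift along the tool's x, y, z in a scale on which 1.0 is 800 mm, then the turn, a rotation vector about the tool's x, y, z in normalised numbers (1 is 60 degrees). A call has 1 to 8 rows; each row is the pose to reach, as a shift and turn from the pose commanded when the call began, along the tool's axes at that moment; what a row does not reach only later rows make up. A row lasts 1/12 s, in which the tool goes at most 41.7 mm and 7.16 degrees, less where a joint would pass 70% of its speed; a pose out of reach is approached as far as the arm can. A call with a gripper value outside its range is refused whole. "fingers" is the opening, from 0 (shut) to 1 (fully open), set as the call begins (left out, the last holds). The fingers move at their own pace and stop on an object; the grip force is fixed at half the most. Time passes only in rows, so rows that repeat a pose let the fingers close. It gives the time, the measured TCP pose, the force, the opening and the grip force at its end, in the units of the state.
- ctrl.get_obs(): the state, without advancing time (a new reading comes with each control period).
- ctrl.snapshot(name): name is "scene" or "top" or "wrist"; returns a dict with "img" (480x640x3 uint8, red, green, blue), "K" (3x3 intrinsics, pixels), "pose" (4x4, takes a point from camera to world coordinates). Camera axes: x right, y down, z forward; pixel columns grow to the right and rows downward; lengths in m; the calibration is good to about 2 mm. The wrist camera is an equidistant fisheye: a pixel r from the principal point sees the ray r / f radians off the axis. A picture is of the moment at which its call begins. There is no depth.
- ctrl.close_job(): hands the job in; it is judged then, once.
The state is a dict: "clock": time; "joint_pos": joint angles; "qvel": joint speeds; "tau": joint torques, N m; "tool_pos": TCP position; "orientation": TCP orientation; "force": force on the tool from outside, world axes, zero at the start; "moment": the same for the moment, N m; "opening": finger opening in m; "gripper_force": force on a finger pad.
Only numpy, scipy, OpenCV 4.12 (cv2) and the standard library are available. Lean on these libraries where they do the work, as an engineer would, in place of code of your own. Each camera call takes 0.05 s, during which the arm holds its last target. There are 200 camera calls.

## Working session

There is one attempt and no reset: what is moved stays moved. The work goes in short steps, Python scripts to look and compute and a tool call to move; the robot and the scene stay as the last step left them, time stands still between calls to the robot, and variables do not carry over. Pictures are saved under pics/ and viewed, at most 10 in all, crops included, and the job is handed in when it is done.

Besides the shell and the picture viewer there is one more tool, called after "Emit:" by a JSON object that holds its "name" and its "arguments", one argument or row to a line. send_rows: Moves the arm, as the interface text tells. Its arguments: {"type":"object","properties":{"plan":{"type":"array","items":{"type":"array","items":{"type":"array","items":{"type":"number"}}}},"fingers":{"type":"number"}},"required":["plan"]}

```bash
mkdir -p pics
python3 - <<'E'
from plant import ctrl
import cv2,numpy as np
o=ctrl.get_obs();print(o)
for n in("scene","top","wrist"):
    s=ctrl.snapshot(n);cv2.imwrite(f"pics/{n}0.png",s["img"][:,:,::-1]);np.savez(f"{n}0.npz",**s);print(n,s["K"],s["pose"].round(4))
E
```

```text
{'clock': 0.0, 'joint_pos': array([ 9.31116200e+01,  2.05902847e+01,  6.31683923e-01, -1.92777533e-02,
       -7.01361688e+01, -1.65073482e+01]), 'qvel': array([ 0.07077759,  0.08299905, -0.14056009,  0.04252936, -0.00910862,
        0.00850673]), 'tau': array([ 1.48743202e-03, -5.82717061e+01,  2.93052274e+01,  6.99721947e+00,
        6.83462567e-03, -1.49993011e-04]), 'tool_pos': array([0.15629506, 0.65613233, 0.22562246]), 'orientation': array([ 1.79903987e+02, -9.55488650e-03, -1.34022856e+01]), 'force': array([-0.63526854, -1.14627398, -1.05676517]), 'moment': array([ 0.030866  , -0.05366584,  0.00043225]), 'gripper_force': 0.0, 'opening': 0.08766388912791699}
scene [[598.0436844    0.         323.50039411]
 [  0.         598.0436844  236.99384981]
 [  0.           0.           1.        ]] [[ 7.9500e-01  4.8200e-01 -3.6830e-01  1.0276e+00]
 [ 6.0660e-01 -6.3110e-01  4.8350e-01 -7.1590e-01]
 [ 7.0000e-04 -6.0780e-01 -7.9410e-01  1.2808e+00]
 [ 0.0000e+00  0.0000e+00  0.0000e+00  1.0000e+00]]
top [[606.64639296   0.         311.90362401]
 [  0.         606.64639296 232.94307278]
 [  0.           0.           1.        ]] [[-0.0175 -0.9813  0.1914  0.2306]
 [-0.9998  0.0187  0.0044 -0.0233]
 [-0.0079 -0.1913 -0.9815  1.5134]
 [ 0.      0.      0.      1.    ]]
wrist [[371.64829954   0.         315.1895529 ]
 [  0.         371.64829954 243.95496196]
 [  0.           0.           1.        ]] [[-2.318e-01 -9.315e-01 -2.803e-01  2.315e-01]
 [-9.728e-01  2.221e-01  6.630e-02  6.383e-01]
 [ 5.000e-04  2.881e-01 -9.576e-01  3.841e-01]
 [ 0.000e+00  0.000e+00  0.000e+00  1.000e+00]]
```

View pics/scene0.png

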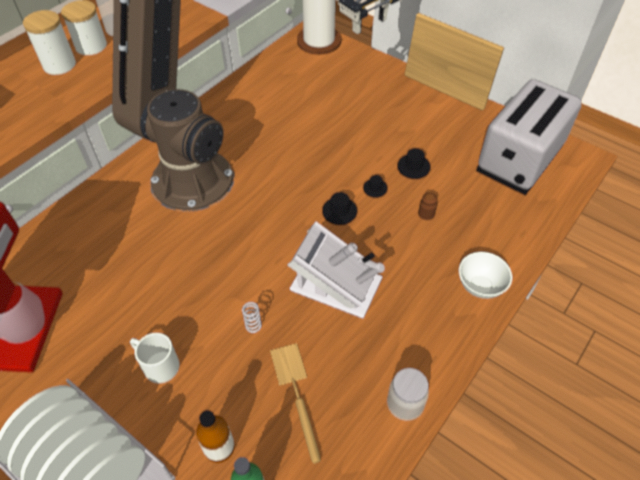

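View pics/top0.png

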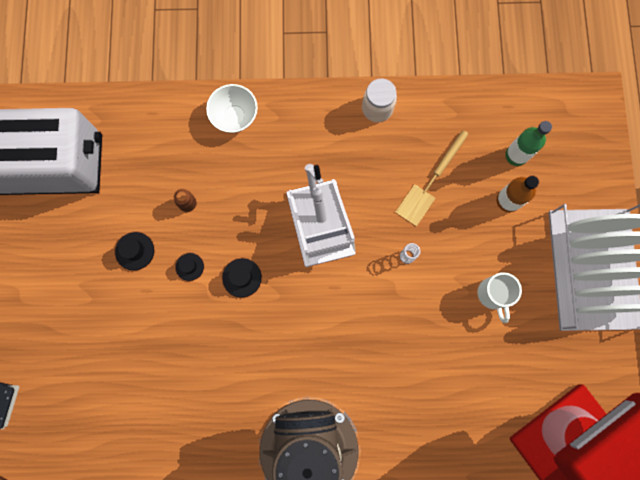

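The heads in the top view are at (134,251), (189,267) and (242,278). The middle one at (189,267) looks smallest. The slicer is around (320,220), the spring at (410,253), the shaker at (185,200), the spatula near (420,195) and the mug at (500,292).

```bash
cat > h.py <<'E'
import cv2,numpy as np
from scipy.spatial.transform import Rotation as R
def load(n):
    s=np.load(n+".npz");return s["img"],s["K"],s["pose"]
def ray(s,u,v):
    _,K,P=s;d=P[:3,:3]@np.array([(u-K[0,2])/K[0,0],(v-K[1,2])/K[1,1],1]);return P[:3,3],d/np.linalg.norm(d)
def onz(s,u,v,z):
    c,d=ray(s,u,v);return c+d*(z-c[2])/d[2]
def proj(s,p):
    _,K,P=s;q=P[:3,:3].T@(np.asarray(p)-P[:3,3]);return (K@q/q[2])[:2]
def tri(rs):
    A=sum(np.eye(3)-np.outer(d,d) for c,d in rs);b=sum((np.eye(3)-np.outer(d,d))@c for c,d in rs);x=np.linalg.solve(A,b)
    return x,[np.linalg.norm((np.eye(3)-np.outer(d,d))@(x-c)) for c,d in rs]
def blobs(mask,amin=60):
    n,l,st,c=cv2.connectedComponentsWithStats(mask.astype(np.uint8));return [(st[i],c[i].round(1)) for i in range(1,n) if st[i][4]>amin]
E
python3 - <<'E'
from h import *
t=load("top0");s=load("scene0")
for nm,im,lo in(("top",t[0],(110,130,310,200)),("scene",s[0],(0,0,0,0))):
    m=(im.max(2)<60)
    for st,c in blobs(m):
        if 100<c[0]<440: print(nm,st,c, onz(t if nm=="top" else s,*c,0.01).round(3))
a=t[0][225:300,100:280]; a=cv2.resize(a,None,fx=4,fy=4,interpolation=2)
b=cv2.resize(t[0][150:275,265:435],None,fx=4,fy=4,interpolation=2)
c=cv2.resize(s[0][215:340,235:395],None,fx=4.9,fy=4.7,interpolation=2)
cv2.imwrite("pics/heads.png",a[:,:,::-1]);cv2.imwrite("pics/sl_t.png",b[:,:,::-1]);cv2.imwrite("pics/sl_s.png",c[:,:,::-1])
print(a.shape,b.shape,c.shape)
E
```

```text
top [314 165   6  15  61] [316.8 172. ] [ 0.684 -0.032  0.01 ]
top [ 115  232   39   38 1139] [134.  250.8] [0.487 0.432 0.01 ]
top [176 253  28  28 582] [189.1 266.6] [0.444 0.292 0.01 ]
top [ 223  259   39   38 1167] [241.5 277.5] [0.414 0.161 0.01 ]
top [263 411  68  49 802] [289.7 427.7] [0.053 0.044 0.01 ]
top [316 416  19  10 117] [326.6 420.9] [ 0.067 -0.044  0.01 ]
top [276 450  13  30 185] [281.7 467.3] [-0.036  0.064  0.01 ]
top [302 468  11  11  94] [306.8 473. ] [-0.049  0.005  0.01 ]
scene [ 150    0   25   92 1721] [161.2  44.1] [-0.543  0.394  0.01 ]
scene [340   0  33  18 179] [355.9   6.1] [-0.134  1.011  0.01 ]
scene [120   4   8  41 251] [123.4  23.7] [-0.746  0.397  0.01 ]
scene [119  52   7  52 301] [122.4  76.5] [-0.512  0.188  0.01 ]
scene [153  91  44  24 505] [174.5 101.7] [-0.279  0.203  0.01 ]
scene [141 107   8  32  98] [143.5 123.8] [-0.28   0.071  0.01 ]
scene [186 116  27  45 192] [194.4 136.2] [-0.113  0.127  0.01 ]
scene [194 123  29  40 813] [208.1 143.1] [-0.059  0.131  0.01 ]
scene [398 149  32  29 674] [413.7 164.2] [0.486 0.435 0.01 ]
scene [364 176  23  21 350] [375.  186.5] [0.445 0.292 0.01 ]
scene [323 193  34  32 786] [339.3 209.3] [0.414 0.161 0.01 ]
scene [200 411  15  16 175] [207.1 418.5] [ 0.538 -0.49   0.01 ]
(300, 720, 3) (500, 680, 3) (588, 784, 3)
```

View pics/heads.png

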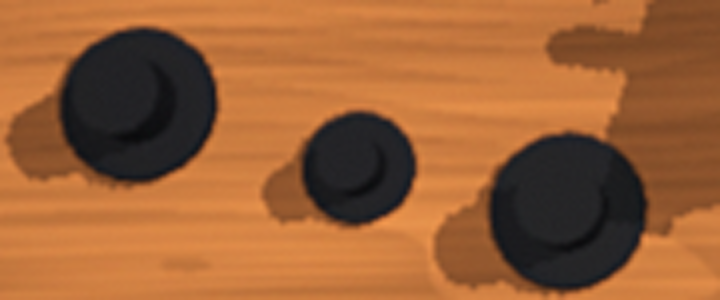

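View pics/sl_t.png

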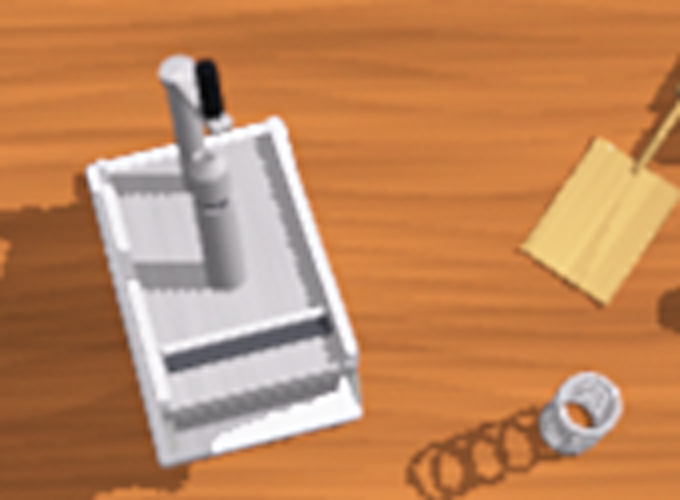

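View pics/sl_s.png

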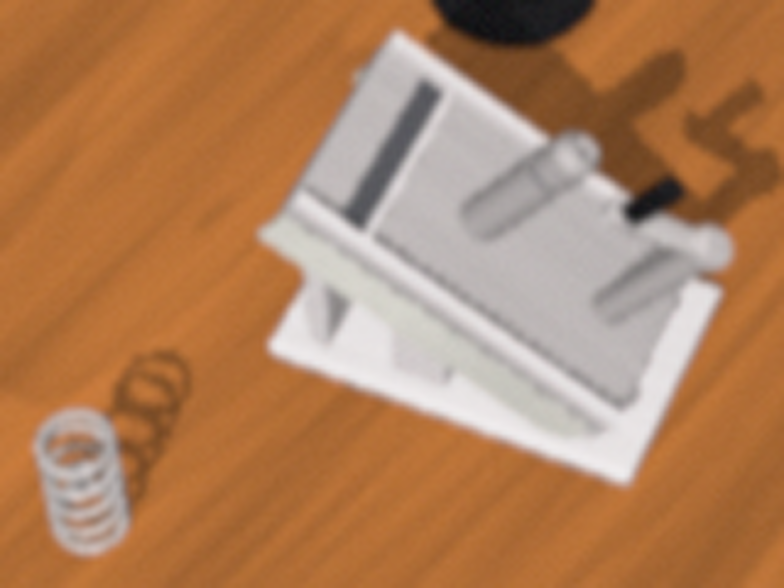

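The small head is confirmed as the middle one, full-image (189,267): its flange is 28 px (about 70 mm) across, against 39 px for the other two. In the top crop the rod tip is at (208,158), the post top at (180,65) and the black pin at (208,88). In the scene crop the tip is at (580,150) and the post top at (712,245). I'll fit the slicer pose from these points.

```bash
cat >> h.py <<'E'
def slicer(x,y,yaw):  # yaw of down-slope direction; returns R,p of rod_foot
    d=np.array([np.cos(yaw),np.sin(yaw),0]);k=np.array([0,0,1.]);z=.5*d+.75**.5*k;x_=-.75**.5*d+.5*k
    return np.c_[x_,np.cross(z,x_),z],np.array([x,y,.095])
E
python3 - <<'E'
from h import *
from scipy.optimize import least_squares
t=load("top0");s=load("scene0")
T=lambda u,v:(265+u/4,150+v/4); S=lambda u,v:(235+u/4.9,215+v/4.7)
obs=[(t,T(208,158),(0,0,.105)),(s,S(580,150),(0,0,.105)),(t,T(228,283),(0,0,0)),(s,S(478,222),(0,0,0)),
(t,T(180,63),(-.080,0,.099)),(s,S(714,245),(-.080,0,.099)),(t,T(352,355),(.088,.0555,.009)),(t,T(163,408),(.088,-.0555,.009)),(s,S(398,38),(.088,-.0555,.009)),(s,S(305,192),(.088,.0555,.009)),(s,S(622,410),(-.112,.0555,.009)),(t,T(278,122),(-.112,.0555,.009)),(t,T(93,165),(-.112,-.0555,.009))]
def f(q):
    Rm,p=slicer(*q);return np.concatenate([proj(c,p+Rm@np.array(P))-uv for c,uv,P in obs])
r=least_squares(f,[.6,-.03,0.1],loss="soft_l1");print(r.x.round(4),np.degrees(r.x[2]));print(r.fun.reshape(-1,2).round(1))
Rm,p=slicer(*r.x);print("tip",p+Rm@[0,0,.105])
print("tip tri",tri([ray(t,*T(208,158)),ray(s,*S(580,150))]),"post",tri([ray(t,*T(180,63)),ray(s,*S(714,245))]),p+Rm@[-.08,0,.099])
pin=tri([ray(t,*T(207,88)),ray(s,*S(655,200))]);q=Rm.T@(pin[0]-p);print("pin",pin,q,np.degrees(np.arctan2(q[1],q[0]+.08)))
# spring top centre
sp=tri([ray(t,*T(590,398)),ray(s,*S(76,437))]);print("springtop",sp)
for c,g in((t,"T"),(s,"S")): print(g,onz(c,*(T(590,398) if g=="T" else S(76,437)),.08).round(4), onz(c,*(T(570,425) if g=="T" else S(93,530)),0.0).round(4))
for c,uv in((t,(189.1,266.6)),(s,(375,186.5))): print(onz(c,*uv,.015))
for uv in((185,202),(420,205),(499,292)): print(uv,onz(t,*uv,.05).round(3))
E
```

```text
[ 0.5396 -0.0405  0.2275] 13.032375689802423
[[-0.9 -0.6]
 [ 0.4 -0.6]
 [-0.5 -1.2]
 [-0.4 -0.8]
 [-0.7  1.8]
 [-1.3  0.3]
 [-0.1 -0.2]
 [ 0.1 -1.8]
 [-1.6 -0.8]
 [-2.6  0.2]
 [-0.6  2.5]
 [-1.6 -0.6]
 [ 1.6 -0.8]]
tip [ 0.59077303 -0.02870554  0.18593267]
tip tri (array([ 0.59022681, -0.03024898,  0.18455712]), [np.float64(0.0005982858619305402), np.float64(0.0005982858619303639)]) post (array([ 0.65856714, -0.01510634,  0.14615121]), [np.float64(0.00065193610372421), np.float64(0.0006519361037240693)]) [ 0.65534783 -0.01375884  0.14073651]
pin (array([ 0.63301909, -0.0304324 ,  0.17940982]), [np.float64(0.0006950949748501865), np.float64(0.0006950949748500953)]) [-0.03856799  0.01120893  0.1197353 ] 15.138301096492421
springtop (array([ 0.46465694, -0.25520378,  0.08661669]), [np.float64(0.0006331993778457013), np.float64(0.0006331993778456903)])
T [ 0.4653 -0.2568  0.08  ] [ 0.4614 -0.2564  0.    ]
S [ 0.462  -0.2522  0.08  ] [ 0.4677 -0.2576  0.    ]
[0.44326659 0.29105062 0.015     ]
[0.44728266 0.2879488  0.015     ]
(185, 202) [0.6   0.297 0.05 ]
(420, 205) [ 0.581 -0.286  0.05 ]
(499, 292) [ 0.363 -0.464  0.05 ]
```

```bash
cat >> h.py <<'E'
SL=(.5396,-.0405,.2275)
def rodpose(xyz,turn=0,sl=None):  # tool along rod at rod-frame xyz (m): tool x = -rod x, y = rod y
    Rm,p=slicer(*(sl or SL));return p+Rm@np.array(xyz),Rm@np.diag([-1.,1,-1])@R.from_euler("z",turn,degrees=True).as_matrix()
def downpose(xyz,yaw): return np.array(xyz),R.from_euler("xyz",[180,0,yaw],degrees=True).as_matrix()
def meas():
    from plant import ctrl
    o=ctrl.get_obs();return o["tool_pos"],R.from_euler("xyz",o["orientation"],degrees=True).as_matrix()
def moves(*targets,start=None,step=.3):
    p,M=start or meas()
    for q,N in targets:
        w=R.from_matrix(M.T@N).as_rotvec();n=max(1,int(np.ceil(max(np.linalg.norm(q-p)/step,np.degrees(np.linalg.norm(w))/52))))
        for i in range(n):
            Mi=M@R.from_rotvec(w*i/n).as_matrix();print((Mi.T@(q-p)/n*100).round(2).tolist()+np.degrees(w/n).round(1).tolist())
        print("--");p,M=q,N
E
python3 -c "
from h import *
t=rodpose((-.02,.005,.21));print(t[0]);moves(t)"
```

```text
[ 0.65989642 -0.01778268  0.26686533]
[21.54, 17.97, -1.34, -2.3, -9.8, -8.6]
[18.13, 21.07, -3.97, -2.3, -9.8, -8.6]
[13.91, 23.69, -5.84, -2.3, -9.8, -8.6]
--
```

Careful with the scale: shifts go in shares of 800 mm and turns go in shares of 60 degrees. That gives: 21.5 cm / 80 = 0.2688, 18 cm / 80 = 0.225, -9.8 degrees / 60 = -0.1633.

Emit:
{"name": "send_rows", "arguments": {
  "plan": [
    [[0.2688,0.225,-0.0163,-0.0383,-0.1633,-0.1433],[0.2688,0.225,-0.0163,-0.0383,-0.1633,-0.1433],[0.2688,0.225,-0.0163,-0.0383,-0.1633,-0.1433],[0.2688,0.225,-0.0163,-0.0383,-0.1633,-0.1433],[0.2688,0.225,-0.0163,-0.0383,-0.1633,-0.1433],[0.2688,0.225,-0.0163,-0.0383,-0.1633,-0.1433],[0.2688,0.225,-0.0163,-0.0383,-0.1633,-0.1433],[0.2688,0.225,-0.0163,-0.0383,-0.1633,-0.1433]]
  ],
  "fingers": 0.5
}}

```text
clock: 0.82
tool_pos: [0.3267, 0.4271, 0.2403]
orientation: [178.4, 9.9, -5.1]
force: [-0.4, 1.2, 0.5]
opening: 0.0448
gripper_force: 0.0
```

In the tool's units: 21.1 cm / 80 = 0.2638, 18.1 cm / 80 = 0.2263, -9.8 degrees / 60 = -0.1633.

Emit:
{"name": "send_rows", "arguments": {
  "plan": [
    [[0.2263,0.2638,-0.05,-0.0383,-0.1633,-0.1433],[0.2263,0.2638,-0.05,-0.0383,-0.1633,-0.1433],[0.2263,0.2638,-0.05,-0.0383,-0.1633,-0.1433],[0.2263,0.2638,-0.05,-0.0383,-0.1633,-0.1433],[0.2263,0.2638,-0.05,-0.0383,-0.1633,-0.1433],[0.2263,0.2638,-0.05,-0.0383,-0.1633,-0.1433],[0.2263,0.2638,-0.05,-0.0383,-0.1633,-0.1433],[0.2263,0.2638,-0.05,-0.0383,-0.1633,-0.1433]]
  ]
}}

```text
clock: 1.48
tool_pos: [0.4941, 0.2021, 0.253]
orientation: [178.2, 20.0, 3.4]
force: [-0.5, 0.9, 0.2]
opening: 0.0435
gripper_force: 0.0
```

In the tool's units: 23.7 cm / 80 = 0.2963, 13.9 cm / 80 = 0.1738, -9.8 degrees / 60 = -0.1633.

Emit:
{"name": "send_rows", "arguments": {
  "plan": [
    [[0.1738,0.2963,-0.0725,-0.0383,-0.1633,-0.1433],[0.1738,0.2963,-0.0725,-0.0383,-0.1633,-0.1433],[0.1738,0.2963,-0.0725,-0.0383,-0.1633,-0.1433],[0.1738,0.2963,-0.0725,-0.0383,-0.1633,-0.1433],[0.1738,0.2963,-0.0725,-0.0383,-0.1633,-0.1433],[0.1738,0.2963,-0.0725,-0.0383,-0.1633,-0.1433],[0.1738,0.2963,-0.0725,-0.0383,-0.1633,-0.1433],[0.1738,0.2963,-0.0725,-0.0383,-0.1633,-0.1433]]
  ]
}}

```text
clock: 2.15
tool_pos: [0.6608, -0.0235, 0.2646]
orientation: [179.9, 30.1, 12.7]
force: [-1.3, 1.9, -1.8]
opening: 0.0439
gripper_force: 0.0
```

Run:
```python
from h import *
from plant import ctrl
o=ctrl.get_obs();print(o["clock"],o["joint_pos"].round(1),o["tool_pos"],o["orientation"]);moves(rodpose((-.02,.005,.21)))
s=ctrl.snapshot("wrist");np.savez("wrist1.npz",**s);cv2.imwrite("pics/w1.png",s["img"][:,:,::-1])
```

```text
2.15 [  14.4   37.7   27.7   -0.8 -110.1   88.2] [ 0.66077773 -0.02353983  0.2646232 ] [179.91266593  30.10078231  12.65908283]
[-0.08, -0.58, -0.22, -0.1, 0.1, -0.3]
--
```

View pics/w1.png

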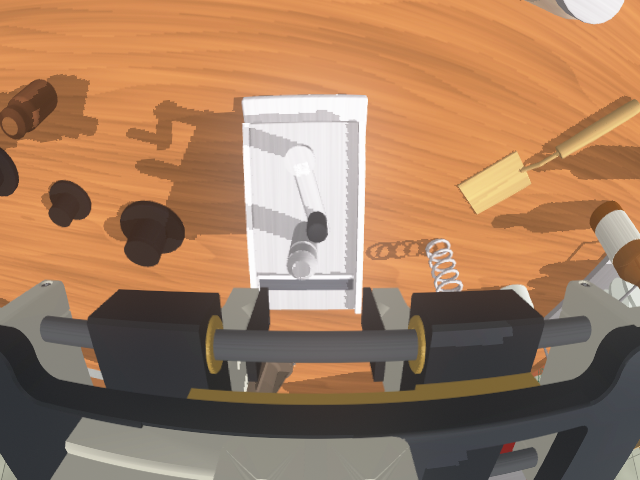

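The wrist view shows the rod tip face at about (302,269), the post top at (300,160) and the pin (black) at about (317,228). The spring is at (445,265) and the small head at (69,203). I'll refine the slicer pose from this.

```bash
cat >> h.py <<'E'
def fray(s,u,v):
    _,K,P=s;a=np.array([(u-K[0,2])/K[0,0],(v-K[1,2])/K[1,1]]);r=np.hypot(*a)
    d=P[:3,:3]@np.r_[a*(np.sin(r)/r),np.cos(r)];return P[:3,3],d
def fproj(s,p):
    _,K,P=s;q=P[:3,:3].T@(np.asarray(p)-P[:3,3]);r=np.hypot(q[0],q[1]);th=np.arctan2(r,q[2])
    return np.array([K[0,2]+K[0,0]*th*q[0]/r,K[1,2]+K[1,1]*th*q[1]/r])
def inrod(s,u,v,z):  # fisheye pixel onto plane rod-z = z, in rod frame
    Rm,p=slicer(*SL);c,d=fray(s,u,v);c=Rm.T@(c-p);d=Rm.T@d;return c+d*(z-c[2])/d[2]
E
python3 - <<'E'
from h import *
w=load("wrist1");Rm,p=slicer(*SL);im=w[0]
for n,P in(("tip",(0,0,.105)),("post",(-.08,0,.099)),("foot",(0,0,0)),("cor",(-.112,.0575,.009)),("corL",(-.112,-.0575,.009)),("c2",(.088,.0575,.009)),("c2L",(.088,-.0575,.009))): print(n,fproj(w,p+Rm@np.array(P)).round(1))
print("tip",inrod(w,302,269,.105)*1e3,"post",inrod(w,300,159,.099)*1e3)
m=im[200:250,295:345].max(2)<75
for st,c in blobs(m,20): print("pin",st,c+[295,200],inrod(w,*(c+[295,200]),.12)*1e3)
g=cv2.cvtColor(im,7)[235:290,275:330]
print("circ",cv2.HoughCircles(cv2.resize(g,None,fx=4,fy=4,interpolation=2),cv2.HOUGH_GRADIENT,1,20,param1=60,param2=20,minRadius=25,maxRadius=70))
E
```

```text
tip [301.6 269. ]
post [300.3 160.5]
foot [305.4 232.5]
cor [364.7 121. ]
corL [243.9 122.4]
c2 [359.6 313.3]
c2L [253.5 313.4]
tip [7.69934950e-03 3.27503628e-01 1.05000000e+02] post [-81.0691889   -0.20188783  99.        ]
circ [[[109.5  88.5  56.9]
  [112.5 119.5  61.7]
  [101.5 138.5  34.3]]]
```

Run:
```python
from h import *
w=load("wrist1");im=w[0]
v=im[195:255,290:350].max(2);print(v.min());
for th in(80,95,110):
  for st,c in blobs(v<th,30): print(th,st,c+[290,195])
for u,vv,z in((317,233,.137),(317,217,.10),(317,228,.118)): 
  q=inrod(w,u,vv,z);print(q*1e3,np.degrees(np.arctan2(q[1],q[0]+.08)),np.hypot(q[1],q[0]+.08))
def pin(t,z,dx=0):return rodpose((-.08+.045*np.cos(t),.045*np.sin(t),z))
t=.24
for th in(.22,.26,.3): q=rodpose((0,0,0));Rm,p=slicer(*SL);print(th,fproj(w,p+Rm@[-.08+.045*np.cos(th),.045*np.sin(th),.137]))
```

```text
83
95 [ 17  17  19  30 405] [315.8 226.7]
110 [ 16  17  21  30 517] [316.3 226.8]
[-36.51841706  11.63315478 137.        ] 14.97823651119274 0.0450108691894547
[-38.64102027  11.72942304 100.        ] 15.833357443396391 0.042990051982721975
[-34.93802409  11.67154092 118.        ] 14.521118170433038 0.04654896927441657
0.22 [314.15850278 233.66971605]
0.26 [316.89874267 233.00948813]
0.3 [319.61232904 232.24364605]
```

```bash
python3 -c "
from h import *
moves(rodpose((-.0365,.0114,.15)),rodpose((-.0365,.0114,.110)))"
```

```text
[1.63, 0.32, 5.77, -0.1, 0.1, -0.2]
--
[-0.0, -0.0, 4.0, 0.0, 0.0, 0.0]
--
```

In the tool's units: 9.8 cm / 80 = 0.1225, 1.6 cm / 80 = 0.02.

Emit:
{"name": "send_rows", "arguments": {
  "plan": [
    [[0.02,0.0038,0.0125,0,0,0],[0.02,0.0038,0.0438,0,0,0],[0.02,0.0038,0.075,0,0,0],[0.02,0.0038,0.1,0,0,0],[0.02,0.0038,0.1163,0,0,0],[0.02,0.0038,0.1225,0,0,0],[0.02,0.0038,0.1225,0,0,0]]
  ]
}}

```text
clock: 2.78
tool_pos: [0.6246, -0.0282, 0.1731]
orientation: [-180.0, 30.1, 13.1]
force: [-0.3, -0.3, 0.6]
opening: 0.0436
gripper_force: 0.0
```

Emit:
{"name": "send_rows", "arguments": {
  "plan": [
    [[0,0,0,0,0,0],[0,0,0,0,0,0],[0,0,0,0,0,0],[0,0,0,0,0,0],[0,0,0,0,0,0]]
  ],
  "fingers": 0
}}

```text
clock: 3.2
tool_pos: [0.6258, -0.0292, 0.1744]
orientation: [180.0, 29.9, 13.0]
force: [-0.9, -1.1, 0.8]
opening: 0.0158
gripper_force: 0.9
```

In the tool's units: 3.5 cm / 80 = 0.0438, 3.3 cm / 80 = 0.0413.

Emit:
{"name": "send_rows", "arguments": {
  "plan": [
    [[0,0,0,0,0,0],[0.003,0.0088,0,0,0,0],[0.0074,0.0166,0,0,0,0],[0.0129,0.0236,0,0,0,0],[0.0194,0.0298,0,0,0,0],[0.0269,0.0349,0,0,0,0],[0.035,0.0388,0,0,0,0],[0.0438,0.0413,0,0,0,0]]
  ]
}}

```text
clock: 3.87
tool_pos: [0.6617, -0.0549, 0.1576]
orientation: [-180.0, 30.1, 13.0]
force: [-3.6, -1.1, 6.4]
opening: 0.013
gripper_force: 30.0
```

In the tool's units: 1 cm / 80 = 0.0125, 0.76 cm / 80 = 0.0095.

Emit:
{"name": "send_rows", "arguments": {
  "plan": [
    [[0.0044,0.0006,0,0,0,0],[0.0095,0.001,0,0,0,0],[0.0125,0.0008,0,0,0,0],[0.0125,0.0008,0,0,0,0]]
  ]
}}

```text
clock: 4.2
tool_pos: [0.6709, -0.0551, 0.1524]
orientation: [179.8, 30.1, 12.9]
force: [-1.6, -6.4, 3.8]
opening: 0.0128
gripper_force: 30.0
```

Run:
```python
from h import *
from plant import ctrl
p,M=meas();Rm,q=slicer(*SL);r=Rm.T@(p-q);print(r*1e3,np.arctan2(r[1],r[0]+.08),np.hypot(r[1],r[0]+.08))
s=ctrl.snapshot("wrist");np.savez("wrist2.npz",**s);cv2.imwrite("pics/w2.png",s["img"][80:440,180:460,::-1])
```

```text
[-79.22132135  43.8623049  112.0499051 ] 1.5530453932233221 0.04386921622246171
```

In the tool's units: -8 cm / 80 = -0.1, -5 cm / 80 = -0.0625.

Emit:
{"name": "send_rows", "arguments": {
  "plan": [
    [[0,0,0,0,0,0],[0,0,0,0,0,0],[0,0,0,0,0,0],[0,0,-0.025,0,0,0],[0,0,-0.0625,0,0,0],[0,0,-0.1,0,0,0],[0,0,-0.1,0,0,0]]
  ],
  "fingers": 1
}}

```text
clock: 4.83
tool_pos: [0.7132, -0.0436, 0.2255]
orientation: [179.9, 29.5, 13.0]
force: [-0.3, -0.3, 0.1]
opening: 0.0544
gripper_force: 0.0
```

Run:
```python
from h import *
from plant import ctrl
o=ctrl.get_obs();print(o["opening"],o["clock"])
s=ctrl.snapshot("wrist");np.savez("wrist2.npz",**s);cv2.imwrite("pics/w2.png",s["img"][:,:,::-1])
moves(downpose((.464,-.256,.17),0))
```

```text
0.05444824728540947 4.8333
[-11.28, 7.55, 9.47, 1.7, 14.7, 6.4]
[-12.37, 9.11, 6.16, 1.7, 14.7, 6.4]
--
```

View pics/w2.png

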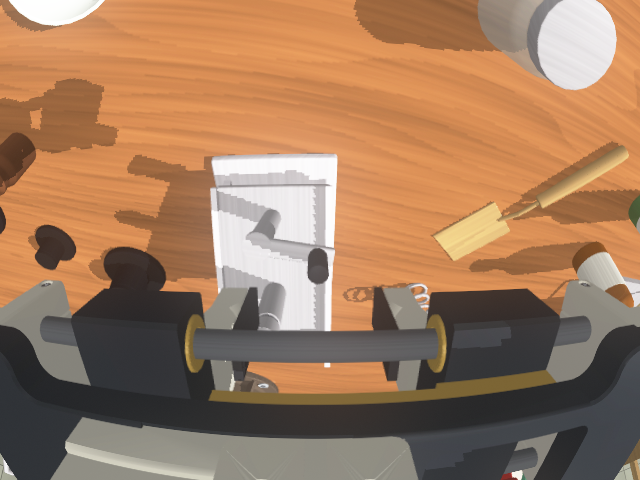

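The keeper arm now points right, with the pin at (318,265) and the pivot at (265,237). Next is the spring, going over at height.

Run:
```python
from h import *
moves(downpose((.57,-.17,.25),5),downpose((.464,-.256,.17),0))
```

```text
[-15.84, 9.13, 5.92, 2.1, 29.6, 7.9]
--
[-11.31, 7.64, 8.0, -0.0, -0.0, 5.0]
--
```

In the tool's units: -15.8 cm / 80 = -0.1975, 9.1 cm / 80 = 0.1138, 29.6 degrees / 60 = 0.4933.

Emit:
{"name": "send_rows", "arguments": {
  "plan": [
    [[-0.1975,0.1138,0.0738,0.035,0.4933,0.1317],[-0.1975,0.1138,0.0738,0.035,0.4933,0.1317],[-0.1975,0.1138,0.0738,0.035,0.4933,0.1317],[-0.1975,0.1138,0.0738,0.035,0.4933,0.1317],[-0.1975,0.1138,0.0738,0.035,0.4933,0.1317],[-0.1975,0.1138,0.0738,0.035,0.4933,0.1317]]
  ]
}}

```text
clock: 5.38
tool_pos: [0.5624, -0.1731, 0.2517]
orientation: [180.0, -0.1, 4.7]
force: [-0.2, 0.8, -0.3]
opening: 0.0873
gripper_force: 0.0
```

In the tool's units: -11.3 cm / 80 = -0.1413, 8 cm / 80 = 0.1, 5 degrees / 60 = 0.0833.

Emit:
{"name": "send_rows", "arguments": {
  "plan": [
    [[-0.1413,0.095,0.1,0,0,0.0833],[-0.1413,0.095,0.1,0,0,0.0833],[-0.1413,0.095,0.1,0,0,0.0833],[-0.1413,0.095,0.1,0,0,0.0833],[-0.1413,0.095,0.1,0,0,0.0833],[-0.1413,0.095,0.1,0,0,0.0833]]
  ]
}}

```text
clock: 5.88
tool_pos: [0.46, -0.256, 0.168]
orientation: [180.0, 0.4, -0.2]
force: [0.7, 0.3, -0.1]
opening: 0.0874
gripper_force: 0.0
```

Run:
```python
from h import *
from plant import ctrl
o=ctrl.get_obs();print(o["opening"],o["clock"],o["tool_pos"],o["orientation"])
s=ctrl.snapshot("wrist");np.savez("wrist3.npz",**s);cv2.imwrite("pics/w3.png",cv2.resize(s["img"][180:330,220:420,::-1],None,fx=4,fy=4))
w=load("wrist3")
for P in((.464,-.256,.08),(.464,-.256,0)): print(fproj(w,P))
```

```text
0.08744971939263761 5.8833 [ 0.4599634  -0.2560401   0.16803492] [179.9814785   0.4029918  -0.1915331]
[315.33603704 242.00647414]
[315.35154133 216.21244518]
```

View pics/w3.png

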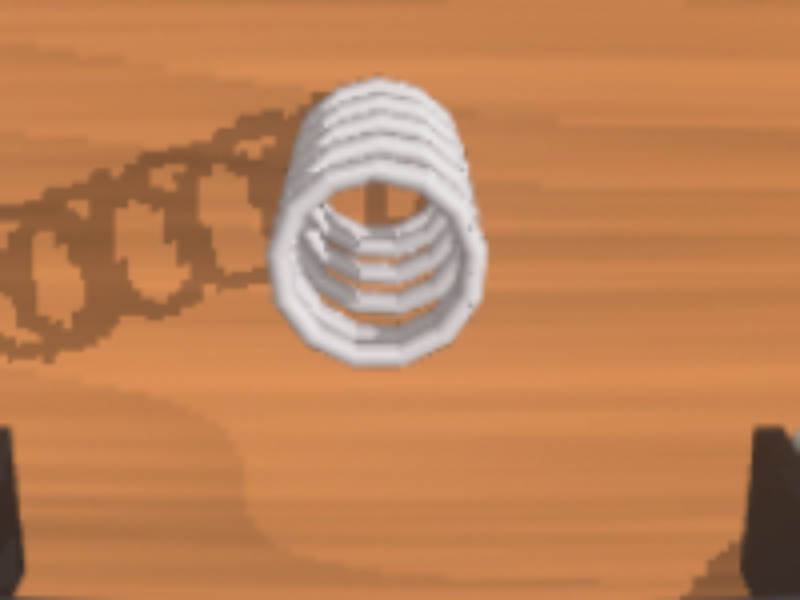

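The spring's top ring is centred at crop (378,257), which is full (314.5,244.3).

Run:
```python
from h import *
w=load("wrist3");c,d=fray(w,314.5,244.3);P=c+d*(.08-c[2])/d[2];print(P)
Q=np.array([P[0],P[1],.048]);moves(downpose(Q,0))
```

```text
[ 0.46234264 -0.25541586  0.08      ]
[0.13, -0.05, 12.09, 0.1, 0.3, -0.1]
--
```

In the tool's units: 12 cm / 80 = 0.15, 11.5 cm / 80 = 0.1438.

Emit:
{"name": "send_rows", "arguments": {
  "plan": [
    [[0.0013,0,0.0375,0,0,0],[0.0013,0,0.0813,0,0,0],[0.0013,0,0.1188,0,0,0],[0.0013,0,0.1438,0,0,0],[0.0013,0,0.15,0,0,0],[0.0013,0,0.15,0,0,0]]
  ]
}}

```text
clock: 6.43
tool_pos: [0.4626, -0.2551, 0.0481]
orientation: [180.0, 0.4, -0.0]
force: [0.8, -0.5, 1.5]
opening: 0.0876
gripper_force: 0.0
```

Emit:
{"name": "send_rows", "arguments": {
  "plan": [
    [[0,0,0,0,0,0],[0,0,0,0,0,0],[0,0,0,0,0,0],[0,0,0,0,0,0],[0,0,0,0,0,0],[0,0,0,0,0,0],[0,0,0,0,0,0],[0,0,0,0,0,0]]
  ],
  "fingers": 0
}}

```text
clock: 7.1
tool_pos: [0.4624, -0.2558, 0.0492]
orientation: [179.9, 0.3, -0.1]
force: [0.1, -0.0, 0.8]
opening: 0.0396
gripper_force: 0.1
```

Run:
```python
from h import *
from plant import ctrl
o=ctrl.get_obs();print(o["opening"],o["gripper_force"],o["tool_pos"],o["orientation"])
p,M=meas()
print("tcp height on spring",p[2]); h=p[2]
q=rodpose((0,0,.115+h+.02));a=p+np.array([0,0,.17])
moves((a,M),q)
print(q[0])
```

```text
0.039577935704105255 0.07046863058349118 [ 0.46235861 -0.25577512  0.04922372] [ 1.79940446e+02  2.68181241e-01 -7.61412380e-02]
tcp height on spring 0.04922372413582174
[-0.08, 0.02, -17.0, 0.0, 0.0, 0.0]
--
[16.65, -23.62, -3.63, -3.4, -29.6, -12.8]
--
[ 0.62933844 -0.01972485  0.25454243]
```

In the tool's units: -17 cm / 80 = -0.2125, -16 cm / 80 = -0.2.

Emit:
{"name": "send_rows", "arguments": {
  "plan": [
    [[0,0,0,0,0,0],[0,0,0,0,0,0],[0,0,-0.025,0,0,0],[0,0,-0.0625,0,0,0],[0,0,-0.1125,0,0,0],[0,0,-0.1625,0,0,0],[0,0,-0.2,0,0,0],[0,0,-0.2125,0,0,0]]
  ]
}}

```text
clock: 7.77
tool_pos: [0.4652, -0.2564, 0.2244]
orientation: [179.8, -0.1, -0.0]
force: [0.4, -0.9, -0.6]
opening: 0.0371
gripper_force: 30.0
```

In the tool's units: -11.8 cm / 80 = -0.1475, 8.3 cm / 80 = 0.1038, -14.8 degrees / 60 = -0.2467.

Emit:
{"name": "send_rows", "arguments": {
  "plan": [
    [[0.1038,-0.1475,-0.0225,-0.0283,-0.2467,-0.1067],[0.1038,-0.1475,-0.0225,-0.0283,-0.2467,-0.1067],[0.1038,-0.1475,-0.0225,-0.0283,-0.2467,-0.1067],[0.1038,-0.1475,-0.0225,-0.0283,-0.2467,-0.1067],[0.1038,-0.1475,-0.0225,-0.0283,-0.2467,-0.1067],[0.1038,-0.1475,-0.0225,-0.0283,-0.2467,-0.1067]]
  ]
}}

```text
clock: 8.27
tool_pos: [0.5469, -0.1364, 0.2351]
orientation: [179.1, 15.3, 6.4]
force: [-0.1, -0.4, -0.7]
opening: 0.0369
gripper_force: 30.0
```

Run:
```python
from h import *
from plant import ctrl
o=ctrl.get_obs();print(o["clock"],o["opening"],o["gripper_force"],o["tool_pos"],o["orientation"])
moves(rodpose((0,0,.184)))
```

```text
8.2667 0.03694536108191683 29.99985784292221 [ 0.54693267 -0.13638249  0.23513142] [179.10615101  15.26475014   6.36602088]
[8.63, -10.61, -4.51, -1.7, -14.7, -6.3]
--
```

In the tool's units: -10.6 cm / 80 = -0.1325, 8.6 cm / 80 = 0.1075, -14.7 degrees / 60 = -0.245.

Emit:
{"name": "send_rows", "arguments": {
  "plan": [
    [[0,0,-0.0375,0,0,0],[0.0375,-0.0375,-0.075,-0.0133,-0.1167,-0.05],[0.075,-0.0875,-0.075,-0.0283,-0.245,-0.105],[0.1075,-0.1325,-0.0625,-0.0283,-0.245,-0.105],[0.1075,-0.1325,-0.0563,-0.0283,-0.245,-0.105],[0.1075,-0.1325,-0.0563,-0.0283,-0.245,-0.105],[0.1075,-0.1325,-0.0563,-0.0283,-0.245,-0.105],[0.1075,-0.1325,-0.0563,-0.0283,-0.245,-0.105]]
  ]
}}

```text
clock: 8.93
tool_pos: [0.6282, -0.0225, 0.2562]
orientation: [179.9, 29.9, 12.8]
force: [-0.0, -0.4, -0.6]
opening: 0.0373
gripper_force: 30.0
```

Run:
```python
from h import *
from plant import ctrl
o=ctrl.get_obs();print(o["clock"],o["tool_pos"],o["orientation"],o["joint_pos"].round())
s=ctrl.snapshot("scene");t=ctrl.snapshot("top");w=ctrl.snapshot("wrist")
a=cv2.resize(s["img"][140:290,280:420],None,fx=2.8,fy=4);b=cv2.resize(w["img"][200:350,215:415],None,fx=2,fy=4)
np.savez("scene4.npz",**s);np.savez("wrist4.npz",**w)
cv2.imwrite("pics/c4.png",np.hstack([a,b])[:,:,::-1])
moves(rodpose((0,0,.184)))
```

```text
8.9333 [ 0.62815568 -0.02253144  0.25617509] [179.9248768   29.91559049  12.84278228] [  15.   34.   21.   -1. -106.   88.]
[0.3, -0.27, 0.18, -0.1, -0.2, -0.2]
--
```

View pics/c4.png

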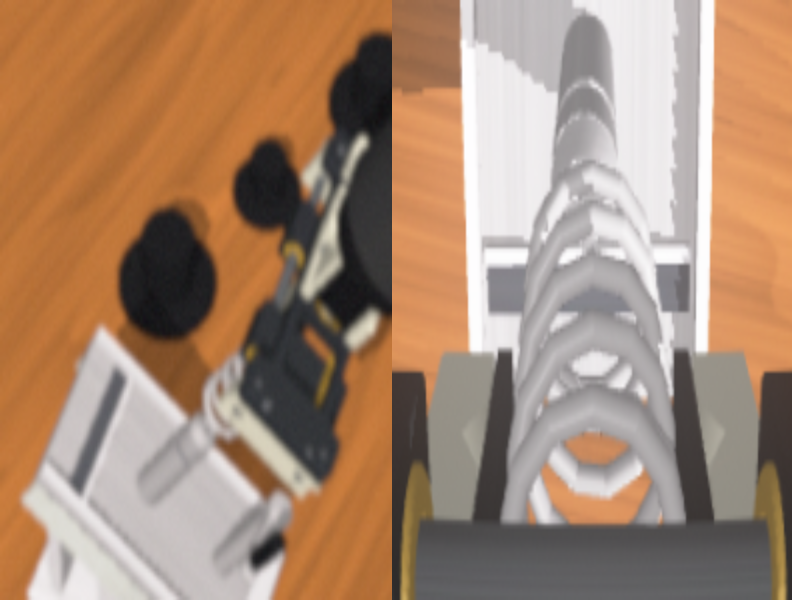

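The spring is held in line with the rod. It needs about 3 mm of correction left and 3 mm down-slope before going down.

In the tool's units: 0.3 cm / 80 = 0.0038, -0.27 cm / 80 = -0.0034, -0.2 degrees / 60 = -0.0033.

Emit:
{"name": "send_rows", "arguments": {
  "plan": [
    [[0.0038,-0.0034,0.0025,0,-0.0033,-0.0033],[0.0038,-0.0034,0.0025,0,-0.0033,-0.0033],[0.0038,-0.0034,0.0025,0,-0.0033,-0.0033]]
  ]
}}

```text
clock: 9.33
tool_pos: [0.6293, -0.0186, 0.2528]
orientation: [-179.9, 30.1, 13.1]
force: [0.7, -0.4, -1.3]
opening: 0.0372
gripper_force: 30.0
```

```bash
python3 -c "
from h import *
moves(rodpose((0,0,.125)))"
```

```text
[-0.1, 0.12, 5.78, -0.0, 0.1, 0.1]
--
```

Emit:
{"name": "send_rows", "arguments": {
  "plan": [
    [[-0.0013,0.0013,0.0188,0,0,0],[-0.0013,0.0013,0.0313,0,0,0],[-0.0013,0.0013,0.0438,0,0,0],[-0.0013,0.0013,0.0538,0,0,0],[-0.0013,0.0013,0.0625,0,0,0],[-0.0013,0.0013,0.0725,0,0,0]]
  ]
}}

```text
clock: 9.83
tool_pos: [0.6005, -0.0262, 0.2028]
orientation: [-179.9, 30.1, 13.1]
force: [0.7, -0.3, -0.5]
opening: 0.0369
gripper_force: 30.0
```

In the tool's units: 4 cm / 80 = 0.05, 3.2 cm / 80 = 0.04, 6 degrees / 60 = 0.1.

Emit:
{"name": "send_rows", "arguments": {
  "plan": [
    [[0,0,0.01,0,0,0],[0,0,0.02,0,0,0.0333],[0,0,0.03,0,0,0.0667],[0,0,0.04,0,0,0.1],[0,0,0.05,0,0,0.1],[0,0,0.05,0,0,0.1]]
  ]
}}

```text
clock: 10.33
tool_pos: [0.5797, -0.0307, 0.167]
orientation: [176.6, 30.1, 6.3]
force: [-0.4, 0.3, -0.9]
opening: 0.037
gripper_force: 30.0
```

```bash
python3 -c "
from h import *
p,M=meas();Rm,q=slicer(*SL);print(Rm.T@(p-q)*1e3)
moves(rodpose((0,0,.05),6))"
```

```text
[ 0.22667575 -0.52810734 83.02416378]
[0.04, 0.05, 3.3, -0.0, 0.2, 0.2]
--
```

In the tool's units: 3.2 cm / 80 = 0.04, 3 cm / 80 = 0.0375, -6 degrees / 60 = -0.1.

Emit:
{"name": "send_rows", "arguments": {
  "plan": [
    [[0,0,0.01,0,0,-0.0333],[0,0,0.02,0,0,-0.0667],[0,0,0.03,0,0,-0.1],[0,0,0.0375,0,0,-0.1],[0,0,0.04,0,0,-0.1],[0,0,0.04,0,0,-0.1]]
  ]
}}

```text
clock: 10.83
tool_pos: [0.5652, -0.0342, 0.1405]
orientation: [-180.0, 30.1, 13.1]
force: [-0.2, -0.8, -0.5]
opening: 0.0372
gripper_force: 30.0
```

In the tool's units: 0.2 cm / 80 = 0.0025, 0.1 cm / 80 = 0.0013.

Emit:
{"name": "send_rows", "arguments": {
  "plan": [
    [[0,0,0.0013,0,0,0],[0,0,0.0025,0,0,0],[0,0,0.0025,0,0,0]]
  ]
}}

```text
clock: 11.08
tool_pos: [0.5646, -0.0344, 0.1391]
orientation: [-179.9, 30.1, 13.1]
force: [-0.5, -0.7, -1.1]
opening: 0.0374
gripper_force: 30.0
```

```bash
python3 -c "
from h import *
p,M=meas();Rm,q=slicer(*SL);print(Rm.T@(p-q)*1e3)"
```

```text
[-0.21450261 -0.34451273 51.05597295]
```

In the tool's units: 0.25 cm / 80 = 0.0031, 0.2 cm / 80 = 0.0025.

Emit:
{"name": "send_rows", "arguments": {
  "plan": [
    [[0,0,0.0013,0,0,0],[0,0,0.0025,0,0,0],[0,0,0.0031,0,0,0],[0,0,0.0031,0,0,0]]
  ]
}}

```text
clock: 11.42
tool_pos: [0.564, -0.0345, 0.1376]
orientation: [-180.0, 30.0, 13.2]
force: [2.6, 1.0, 5.7]
opening: 0.0374
gripper_force: 30.0
```

Emit:
{"name": "send_rows", "arguments": {
  "plan": [
    [[0,0,0,0,0,0],[0,0,0,0,0,0],[0,0,0,0,0,0],[0,0,0,0,0,0],[0,0,0,0,0,0]]
  ],
  "fingers": 0.8
}}

```text
clock: 11.83
tool_pos: [0.5629, -0.0348, 0.1365]
orientation: [-179.9, 30.2, 13.1]
force: [-0.0, 0.6, 0.2]
opening: 0.0652
gripper_force: 0.0
```

In the tool's units: -14 cm / 80 = -0.175, -12 cm / 80 = -0.15.

Emit:
{"name": "send_rows", "arguments": {
  "plan": [
    [[0,0,-0.025,0,0,0],[0,0,-0.0625,0,0,0],[0,0,-0.1125,0,0,0],[0,0,-0.15,0,0,0],[0,0,-0.175,0,0,0],[0,0,-0.175,0,0,0]]
  ]
}}

```text
clock: 12.33
tool_pos: [0.6342, -0.0188, 0.2613]
orientation: [180.0, 29.8, 13.1]
force: [-0.7, 0.5, 0.2]
opening: 0.07
gripper_force: 0.0
```

Run:
```python
from h import *
from plant import ctrl
w=ctrl.snapshot("wrist");s=ctrl.snapshot("scene");np.savez("wrist5.npz",**w)
a=cv2.resize(s["img"][215:340,250:390],None,fx=2.8,fy=4.8);b=cv2.resize(w["img"][180:330,215:415],None,fx=2,fy=4)
cv2.imwrite("pics/c5.png",np.hstack([a,b])[:,:,::-1])
W=load("wrist5");Rm,p=slicer(*SL)
for P in((0,0,.08),(0,0.0175,.08),(-.0195,0,.08),(0,0,.105)): print(P,((fproj(W,p+Rm@np.array(P))-[215,180])*[2,4]+[392,0]).round())
moves(rodpose((0,0,.22)),downpose((.52,.15,.27),13),downpose((.445,.29,.15),13))
```

```text
(0, 0, 0.08) [592. 243.]
(0, 0.0175, 0.08) [638. 243.]
(-0.0195, 0, 0.08) [592. 142.]
(0, 0, 0.105) [592. 282.]
[-0.07, 0.04, -3.16, -0.0, 0.1, 0.1]
--
[-6.68, -19.0, 5.65, 0.0, 30.0, 0.0]
--
[-4.16, -15.33, 12.0, 0.0, 0.0, 0.0]
--
```

View pics/c5.png

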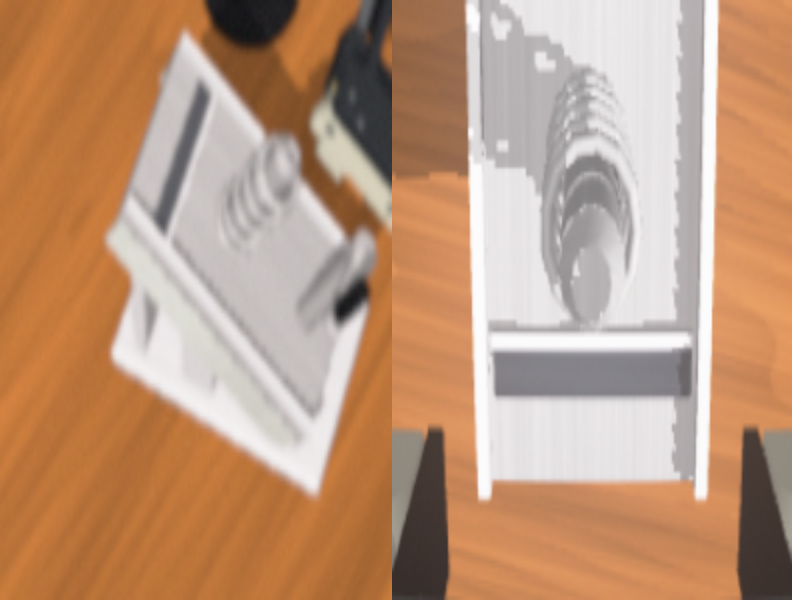

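The spring is seated: its top ring lies where a spring on the bed should, with the rod tip protruding at (592,282). Now to the small head.

In the tool's units: -3.2 cm / 80 = -0.04.

Emit:
{"name": "send_rows", "arguments": {
  "plan": [
    [[0,0,-0.04,0,0,0],[0,0,-0.04,0,0,0]]
  ],
  "fingers": 0.7
}}

```text
clock: 12.6
tool_pos: [0.6482, -0.0156, 0.2874]
orientation: [180.0, 30.1, 13.1]
force: [-0.5, -0.5, 2.0]
opening: 0.0631
gripper_force: 0.0
```

In the tool's units: -19 cm / 80 = -0.2375, -6.7 cm / 80 = -0.0838, 30 degrees / 60 = 0.5.

Emit:
{"name": "send_rows", "arguments": {
  "plan": [
    [[-0.0838,-0.2375,0.07,0,0.5,0],[-0.0838,-0.2375,0.07,0,0.5,0],[-0.0838,-0.2375,0.07,0,0.5,0],[-0.0838,-0.2375,0.07,0,0.5,0],[-0.0838,-0.2375,0.07,0,0.5,0],[-0.0838,-0.2375,0.07,0,0.5,0],[-0.0838,-0.2375,0.07,0,0.5,0]]
  ]
}}

```text
clock: 13.18
tool_pos: [0.5178, 0.1515, 0.2715]
orientation: [-179.9, 0.1, 13.4]
force: [-0.3, -0.6, -0.0]
opening: 0.0616
gripper_force: 0.0
```

In the tool's units: -15.3 cm / 80 = -0.1913, 12 cm / 80 = 0.15.

Emit:
{"name": "send_rows", "arguments": {
  "plan": [
    [[-0.0525,-0.1913,0.15,0,0,0],[-0.0525,-0.1913,0.15,0,0,0],[-0.0525,-0.1913,0.15,0,0,0],[-0.0525,-0.1913,0.15,0,0,0],[-0.0525,-0.1913,0.15,0,0,0],[-0.0525,-0.1913,0.15,0,0,0],[-0.0525,-0.1913,0.15,0,0,0]]
  ]
}}

```text
clock: 13.77
tool_pos: [0.4441, 0.2894, 0.1491]
orientation: [179.9, 0.3, 13.2]
force: [-0.2, -0.0, 0.4]
opening: 0.0613
gripper_force: 0.0
```

Run:
```python
from h import *
from plant import ctrl
o=ctrl.get_obs();print(o["clock"],o["tool_pos"],o["orientation"])
np.savez("wrist6.npz",**ctrl.snapshot("wrist"));w=load("wrist6");cv2.imwrite("pics/w6.png",w[0][:,:,::-1])
for P in((.445,.2895,.04),(.445,.2895,.008)): print(fproj(w,P))
m=w[0].max(2)<70;m[300:]=0
for st,c in blobs(m,200):
    u,v=c;print(st,c)
    k=(m&(np.abs(np.mgrid[:480,:640][1]-st[0]-st[2]/2)<=st[2]/2+1)).astype(np.uint8)
```

```text
13.7667 [0.44405294 0.28944025 0.14908678] [179.88383382   0.32214642  13.16951119]
[315.58951343 238.07657123]
[315.49947677 227.3693832 ]
[ 149  116   40   65 1365] [170.7 147.6]
[ 412  262  138   38 2697] [468.5 286.4]
[ 81 288  61  12 491] [109.9 294.8]
```

Run:
```python
from h import *
w=load("wrist6")
for th in(80,95,110):
  m=w[0].max(2)<th;m[310:]=0
  for st,c in blobs(m,300): print(th,st,c)
```

```text
80 [ 113  112   91   91 5867] [157.5 155.2]
80 [282 207  51  35 476] [302.3 216.2]
80 [ 393  241  170   69 5339] [466.5 285.7]
80 [  68  288  110   22 1862] [125.8 300.1]
95 [ 108   89  111  114 9592] [163.8 145.8]
95 [ 270  187   83   81 5274] [311.1 226.9]
95 [ 392  239  171   71 6422] [461.9 280.4]
95 [  68  288  123   22 2130] [132.4 300.1]
110 [ 317   10   48   50 1061] [335.9  41.1]
110 [ 108   89  111  114 9693] [163.9 145.5]
110 [ 270  186   84   82 5394] [311.3 226.6]
110 [ 392  239  171   71 6477] [461.9 280.3]
110 [  68  288  123   22 2147] [132.3 300. ]
```

Run:
```python
from h import *
w=load("wrist6");c,d=fray(w,311.7,227);P=c+d*(.006-c[2])/d[2];print(P)
for z in(0,.008):
  q=np.array([fproj(w,P*[1,1,0]+np.array([.036*np.cos(a),.036*np.sin(a),z])) for a in np.linspace(0,6.28,60)]);print(q.min(0),q.max(0))
moves(downpose((P[0],P[1],.015),13))
```

```text
[0.44408607 0.29254433 0.006     ]
[269.71903092 183.28962952] [353.87134429 264.92795214]
[268.6072058  184.60854374] [354.84587795 268.15042226]
[0.05, -0.34, 13.53, 0.0, 0.2, 0.1]
--
```

In the tool's units: 13.4 cm / 80 = 0.1675, 12.5 cm / 80 = 0.1563.

Emit:
{"name": "send_rows", "arguments": {
  "plan": [
    [[0,-0.0044,0.0438,0,0,0],[0,-0.0044,0.0875,0,0,0],[0,-0.0044,0.125,0,0,0],[0,-0.0044,0.1563,0,0,0],[0,-0.0044,0.1675,0,0,0],[0,-0.0044,0.1675,0,0,0]]
  ]
}}

```text
clock: 14.32
tool_pos: [0.4435, 0.2914, 0.0156]
orientation: [179.9, 0.3, 13.0]
force: [-0.1, -0.3, 0.0]
opening: 0.0612
gripper_force: 0.0
```

Emit:
{"name": "send_rows", "arguments": {
  "plan": [
    [[0,0,0,0,0,0],[0,0,0,0,0,0],[0,0,0,0,0,0],[0,0,0,0,0,0],[0,0,0,0,0,0],[0,0,0,0,0,0]]
  ],
  "fingers": 0
}}

```text
clock: 14.82
tool_pos: [0.444, 0.294, 0.0186]
orientation: [-179.9, 0.0, 13.1]
force: [-0.2, -1.0, 7.2]
opening: 0.0369
gripper_force: 30.0
```

Run:
```python
from h import *
from plant import ctrl
o=ctrl.get_obs();print(o["opening"],o["gripper_force"],o["tool_pos"],o["orientation"])
p,M=meas();h=p[2]
moves((p+[0,0,.2],M),(np.array([.55,.1,.30]),rodpose((0,0,.2))[1]),rodpose((0,0,.125+h)))
```

```text
0.03693308084733982 30.004118727520108 [0.44397995 0.29395664 0.01859332] [-1.79875319e+02  1.17762127e-02  1.31330811e+01]
[-0.0, -0.04, -20.0, 0.0, 0.0, 0.0]
--
[5.92, 21.28, -8.19, -0.1, -30.0, 0.1]
--
[6.63, 13.45, 5.49, 0.0, 0.0, 0.0]
--
```

In the tool's units: -20 cm / 80 = -0.25, -17.5 cm / 80 = -0.2188.

Emit:
{"name": "send_rows", "arguments": {
  "plan": [
    [[0,0,-0.0125,0,0,0],[0,0,-0.0375,0,0,0],[0,0,-0.075,0,0,0],[0,0,-0.125,0,0,0],[0,0,-0.175,0,0,0],[0,0,-0.2188,0,0,0],[0,0,-0.25,0,0,0],[0,0,-0.25,0,0,0]]
  ]
}}

```text
clock: 15.48
tool_pos: [0.4459, 0.2951, 0.2244]
orientation: [-179.6, -0.4, 13.2]
force: [1.1, 0.4, -1.3]
opening: 0.0372
gripper_force: 30.0
```

In the tool's units: 21.3 cm / 80 = 0.2663, -8.2 cm / 80 = -0.1025, -30 degrees / 60 = -0.5.

Emit:
{"name": "send_rows", "arguments": {
  "plan": [
    [[0.0738,0.2663,-0.1025,0,-0.5,0],[0.0738,0.2663,-0.1025,0,-0.5,0],[0.0738,0.2663,-0.1025,0,-0.5,0],[0.0738,0.2663,-0.1025,0,-0.5,0],[0.0738,0.2663,-0.1025,0,-0.5,0],[0.0738,0.2663,-0.1025,0,-0.5,0],[0.0738,0.2663,-0.1025,0,-0.5,0],[0.0738,0.2663,-0.1025,0,-0.5,0]]
  ]
}}

```text
clock: 16.15
tool_pos: [0.5504, 0.0978, 0.2984]
orientation: [-179.9, 30.2, 13.0]
force: [-0.4, 0.7, -1.1]
opening: 0.0372
gripper_force: 30.0
```

Run:
```python
from h import *
from plant import ctrl
o=ctrl.get_obs();print(o["opening"],o["gripper_force"],o["tool_pos"],o["orientation"],o["force"])
np.savez("wrist7.npz",**ctrl.snapshot("wrist"));w=load("wrist7");p,M=meas()
m=w[0].max(2)<95;m[:150]=0
for st,c in blobs(m,300): print(st,c)
for h in(.0156,.0186):
  q=np.array([fproj(w,p+M@np.array([.036*np.cos(a),.036*np.sin(a),h])) for a in np.linspace(0,6.28,60)]);print(h,q.min(0),q.max(0))
moves(rodpose((0,0,.145)))
```

```text
0.0372282408300325 29.999687550589442 [0.55038575 0.09776294 0.29841249] [-179.92868792   30.15695853   12.9756321 ] [-0.37049064  0.66057512 -1.06374269]
[ 206  150   76   53 3151] [243.3 171.9]
[  228   226   175   118 13279] [314.9 289. ]
[    0   290   640   190 53328] [307.7 399.8]
[  389   290   200   102 11081] [465.5 336.1]
[255 361  79  21 657] [280.6 367. ]
[ 256  375   94   18 1158] [302.5 385. ]
0.0156 [243.57845439 223.20689382] [383.26709155 350.94657181]
0.0186 [244.60460091 221.76938074] [382.29973995 348.03886072]
[6.61, 13.36, 5.15, -0.1, 0.1, 0.0]
--
```

Run:
```python
from h import *
w=load("wrist7");p,M=meas();m=w[0].max(2)<95
pts=[]
for r in range(227,280,3):
    xs=np.where(m[r,225:405])[0]+225
    pts+= [(xs.min(),r),(xs.max()+1,r)]; print(r,xs.min(),xs.max(),end="; ")
for h in(.0156,.0186):
  Q=[]
  for u,v in pts[:28]:
    c,d=fray(w,u,v);c=M.T@(c-p);d=M.T@d;Q.append((c+d*(h-c[2])/d[2])[:2])
  Q=np.array(Q)*1e3;A=np.c_[2*Q,np.ones(len(Q))];s=np.linalg.lstsq(A,(Q**2).sum(1),rcond=None)[0];print("\n",h,s[:2],np.sqrt(s[2]+s[0]**2+s[1]**2))
```

```text
227 301 331; 230 288 341; 233 283 348; 236 278 353; 239 272 357; 242 269 361; 245 266 365; 248 263 367; 251 260 369; 254 258 372; 257 256 374; 260 255 377; 263 253 378; 266 252 379; 269 250 380; 272 249 381; 275 248 382; 278 247 383; 
 0.0156 [-0.24629362  1.20942997] 35.22509367308292

 0.0186 [-1.59466564  1.20939641] 35.8336885714727
```

In the tool's units: 13.3 cm / 80 = 0.1663, 6.6 cm / 80 = 0.0825.

Emit:
{"name": "send_rows", "arguments": {
  "plan": [
    [[0.0825,0.1663,0,0,0,0],[0.0825,0.1663,0,0,0,0],[0.0825,0.1663,0,0,0,0],[0.0825,0.1663,0.0125,0,0,0],[0.0825,0.1663,0.0375,0,0,0],[0.0825,0.1663,0.0563,0,0,0],[0.0825,0.1663,0.0563,0,0,0]]
  ]
}}

```text
clock: 16.78
tool_pos: [0.6109, -0.0216, 0.2242]
orientation: [-179.8, 30.4, 13.2]
force: [-0.2, -0.4, -0.9]
opening: 0.0367
gripper_force: 30.0
```

Run:
```python
from h import *
from plant import ctrl
o=ctrl.get_obs();print(o["opening"],o["force"])
moves(rodpose((-.0005,-.0003,.118)))
```

```text
0.03672143577468684 [-0.21997822 -0.3638712  -0.90483421]
[0.14, 0.2, 3.07, -0.1, 0.4, 0.2]
--
```

In the tool's units: 3 cm / 80 = 0.0375, 2.6 cm / 80 = 0.0325, 0.4 degrees / 60 = 0.0067.

Emit:
{"name": "send_rows", "arguments": {
  "plan": [
    [[0.0019,0.0025,0.0063,0,0.0067,0.0033],[0.0019,0.0025,0.0125,0,0.0067,0.0033],[0.0019,0.0025,0.02,0,0.0067,0.0033],[0.0019,0.0025,0.0275,0,0.0067,0.0033],[0.0019,0.0025,0.0325,0,0.0067,0.0033],[0.0019,0.0025,0.0375,0,0.0067,0.0033],[0.0019,0.0025,0.0375,0,0.0067,0.0033]]
  ]
}}

```text
clock: 17.37
tool_pos: [0.6, -0.0276, 0.1994]
orientation: [180.0, 29.8, 12.9]
force: [-0.0, 0.4, -0.9]
opening: 0.0368
gripper_force: 30.0
```

Run:
```python
from h import *
from plant import ctrl
o=ctrl.get_obs();print(o["opening"],o["force"],o["moment"])
p,M=meas();Rm,q=slicer(*SL);print(Rm.T@(p-q)*1e3)
moves(rodpose((-.0005,-.0003,.099)))
```

```text
0.03676719888504845 [-0.02550402  0.37156704 -0.8847368 ] [ 0.40775918 -1.78646919  0.0066637 ]
[ -1.3029547    1.01599049 121.28331011]
[-0.09, -0.13, 2.23, -0.0, -0.2, -0.1]
--
```

In the tool's units: 1.2 cm / 80 = 0.015, 0.8 cm / 80 = 0.01.

Emit:
{"name": "send_rows", "arguments": {
  "plan": [
    [[-0.0006,-0.0013,0.005,0,0,0],[-0.0006,-0.0013,0.01,0,0,0],[-0.0006,-0.0013,0.015,0,0,0],[-0.0006,-0.0013,0.015,0,0,0]]
  ]
}}

```text
clock: 17.7
tool_pos: [0.5935, -0.0281, 0.189]
orientation: [180.0, 29.8, 12.9]
force: [-1.2, 0.6, -0.8]
opening: 0.037
gripper_force: 30.0
```

In the tool's units: 0.9 cm / 80 = 0.0113, 0.6 cm / 80 = 0.0075.

Emit:
{"name": "send_rows", "arguments": {
  "plan": [
    [[0,0,0.0038,0,0,0],[0,0,0.0075,0,0,0],[0,0,0.0113,0,0,0],[0,0,0.0113,0,0,0]]
  ]
}}

```text
clock: 18.03
tool_pos: [0.5893, -0.0291, 0.1814]
orientation: [180.0, 29.8, 12.9]
force: [0.4, -0.2, -0.9]
opening: 0.0372
gripper_force: 30.0
```

Run:
```python
from h import *
from plant import ctrl
o=ctrl.get_obs();print(o["opening"],o["force"],o["moment"])
p,M=meas();Rm,q=slicer(*SL);print(Rm.T@(p-q)*1e3)
```

```text
0.037164876687657104 [ 0.44985081 -0.19975322 -0.92312101] [ 0.41103388 -1.79357621  0.09093187]
[-9.38259319e-01  9.36287588e-02  1.00339327e+02]
```

Emit:
{"name": "send_rows", "arguments": {
  "plan": [
    [[0,0,0.0013,0,0,0],[0,0,0.0025,0,0,0],[0,0,0.0038,0,0,0],[0,0,0.0038,0,0,0]]
  ]
}}

```text
clock: 18.37
tool_pos: [0.5891, -0.0291, 0.1806]
orientation: [179.9, 29.6, 12.9]
force: [1.4, 2.7, 4.8]
opening: 0.0372
gripper_force: 30.0
```

In the tool's units: 0.15 cm / 80 = 0.0019, 0.1 cm / 80 = 0.0013.

Emit:
{"name": "send_rows", "arguments": {
  "plan": [
    [[0,0,0.0013,0,0,0],[0,0,0.0019,0,0,0],[0,0,0.0019,0,0,0]]
  ]
}}

```text
clock: 18.62
tool_pos: [0.589, -0.029, 0.1803]
orientation: [179.9, 29.5, 13.0]
force: [3.6, 4.5, 9.8]
opening: 0.0372
gripper_force: 30.0
```

Emit:
{"name": "send_rows", "arguments": {
  "plan": [
    [[0,0,0,0,0,0],[0,0,0,0,0,0],[0,0,0,0,0,0],[0,0,0,0,0,0],[0,0,0,0,0,0]]
  ],
  "fingers": 0.8
}}

```text
clock: 19.03
tool_pos: [0.5874, -0.0297, 0.1778]
orientation: [180.0, 29.8, 12.9]
force: [-0.3, 0.2, -0.2]
opening: 0.0648
gripper_force: 0.0
```

In the tool's units: -10 cm / 80 = -0.125, -8 cm / 80 = -0.1.

Emit:
{"name": "send_rows", "arguments": {
  "plan": [
    [[0,0,-0.025,0,0,0],[0,0,-0.0625,0,0,0],[0,0,-0.1,0,0,0],[0,0,-0.125,0,0,0],[0,0,-0.125,0,0,0]]
  ]
}}

```text
clock: 19.45
tool_pos: [0.6385, -0.0184, 0.2682]
orientation: [179.9, 29.4, 12.9]
force: [-0.7, 0.1, -0.3]
opening: 0.0704
gripper_force: 0.0
```

Run:
```python
from h import *
from plant import ctrl
np.savez("wrist8.npz",**ctrl.snapshot("wrist"));w=load("wrist8");m=w[0].max(2)<95;m[285:]=0
cv2.imwrite("pics/w8.png",w[0][:,:,::-1])
for st,c in blobs(m,150): print(st,c)
Rm,p=slicer(*SL)
for z in(.08,.088):
  q=np.array([fproj(w,p+Rm@np.array([.036*np.cos(a),.036*np.sin(a),z])) for a in np.linspace(0,6.28,60)]);print(z,q.min(0),q.max(0))
for z in(.099,.118,.137): print("pin",fproj(w,p+Rm@np.array([-.0792,.045,z])))
moves(rodpose((-.0792,.045,.17)),rodpose((-.0792,.045,.112)))
```

```text
[  9  76  51  45 457] [41.  99.2]
[  0 134  18  51 676] [  7. 162.]
[369 137  27  21 322] [381.6 147. ]
[ 121  189   67   68 3312] [152.1 221. ]
[ 268  192   92   90 6480] [313.2 237.1]
0.08 [268.44274484 193.27556214] [360.38194543 281.93687127]
0.088 [267.18425479 194.84297014] [361.61065262 285.72476942]
pin [378.61506925 136.79202119]
pin [383.52177226 136.68127986]
pin [389.23764878 136.56757911]
[7.8, 4.44, 2.89, 0.0, -0.5, -0.1]
--
[-0.0, -0.0, 5.8, 0.0, 0.0, 0.0]
--
```

Run:
```python
from h import *
w=load("wrist8")
q=inrod(w,381.6,147,.118);print(q*1e3,np.arctan2(q[1],q[0]+.08),np.hypot(q[1],q[0]+.08))
Rm,p=slicer(*SL)
print("pivot",fproj(w,p+Rm@np.array([-.08,0,.099])))
for th in(1.2,1.25,1.3,1.35,1.4): print(th,[fproj(w,p+Rm@np.array([-.08+.045*np.cos(th),.045*np.sin(th),z])).round(1) for z in(.099,.137)])
```

```text
[-72.38689485  43.83393197 118.        ] 1.3988311063696015 0.044490144547552665
pivot [314.08350367 134.74534995]
1.2 [array([374. , 158.6]), array([383.8, 162. ])]
1.25 [array([375.1, 155.6]), array([385.1, 158.5])]
1.3 [array([376.1, 152.6]), array([386.2, 155. ])]
1.35 [array([376.9, 149.5]), array([387.2, 151.4])]
1.4 [array([377.6, 146.4]), array([388. , 147.8])]
```

The head is seated: its flange outline matches the seated prediction within 1–2 px. The pin is at θ≈1.39, so I'll go to it.

Run:
```python
from h import *
moves(rodpose((-.072,.0442,.165)),rodpose((-.072,.0442,.112)))
```

```text
[7.07, 4.37, 3.39, 0.0, -0.5, -0.1]
--
[-0.0, -0.0, 5.3, 0.0, 0.0, 0.0]
--
```

In the tool's units: 8.6 cm / 80 = 0.1075, 8.4 cm / 80 = 0.105, -0.5 degrees / 60 = -0.0083.

Emit:
{"name": "send_rows", "arguments": {
  "plan": [
    [[0.0375,0.025,0,0,-0.0083,0],[0.0888,0.055,0,0,-0.0083,0],[0.0888,0.055,0.0375,0,-0.0083,0],[0.0888,0.055,0.0625,0,-0.0083,0],[0.0888,0.055,0.0875,0,-0.0083,0],[0.0888,0.055,0.105,0,-0.0083,0],[0.0888,0.055,0.1075,0,-0.0083,0],[0.0888,0.055,0.1075,0,-0.0083,0]]
  ],
  "fingers": 0.5
}}

```text
clock: 20.17
tool_pos: [0.6633, -0.0574, 0.154]
orientation: [180.0, 30.4, 12.9]
force: [0.3, 0.1, 0.0]
opening: 0.0437
gripper_force: 0.0
```

Emit:
{"name": "send_rows", "arguments": {
  "plan": [
    [[0,0,0,0,0,0],[0,0,0,0,0,0],[0,0,0,0,0,0],[0,0,0,0,0,0],[0,0,0,0,0,0],[0,0,0,0,0,0],[0,0,0,0,0,0]]
  ],
  "fingers": 0
}}

```text
clock: 20.75
tool_pos: [0.6646, -0.0567, 0.1554]
orientation: [180.0, 30.2, 12.9]
force: [0.2, 1.7, 1.6]
opening: 0.0129
gripper_force: 30.0
```

Run:
```python
from h import *
p,M=meas();Rm,q=slicer(*SL);r=Rm.T@(p-q);print(r*1e3,np.arctan2(r[1],r[0]+.08))
```

```text
[-72.08093279  44.00018895 111.33034511] 1.392724671641864
```

In the tool's units: -4.4 cm / 80 = -0.055, -1.6 cm / 80 = -0.02.

Emit:
{"name": "send_rows", "arguments": {
  "plan": [
    [[-0.0103,-0.003,0,0,0,0],[-0.02,-0.008,0,0,0,0],[-0.0288,-0.015,0,0,0,0],[-0.0363,-0.0238,0,0,0,0],[-0.0413,-0.0338,0,0,0,0],[-0.045,-0.0438,0,0,0,0],[-0.0463,-0.05,0,0,0,0],[-0.0463,-0.055,0,0,0,0]]
  ]
}}

```text
clock: 21.42
tool_pos: [0.6202, -0.0254, 0.1762]
orientation: [179.6, 30.7, 12.7]
force: [-8.8, -10.1, 8.0]
opening: 0.0133
gripper_force: 30.3
```

In the tool's units: -0.2 cm / 80 = -0.0025, -0.1 cm / 80 = -0.0013.

Emit:
{"name": "send_rows", "arguments": {
  "plan": [
    [[0,-0.0013,0,0,0,0],[0,-0.0025,0,0,0,0],[0,-0.0025,0,0,0,0]]
  ]
}}

```text
clock: 21.67
tool_pos: [0.6198, -0.0227, 0.1761]
orientation: [179.7, 30.7, 12.7]
force: [-9.9, -8.3, 10.3]
opening: 0.013
gripper_force: 30.0
```

Run:
```python
from h import *
from plant import ctrl
p,M=meas();Rm,q=slicer(*SL);r=Rm.T@(p-q);print(r*1e3,np.arctan2(r[1],r[0]+.08),ctrl.get_obs()["opening"])
```

```text
[-30.57647622   0.78581094 111.3148729 ] 0.01589819327320502 0.013045714611496263
```

In the tool's units: 0.3 cm / 80 = 0.0038, -0.2 cm / 80 = -0.0025.

Emit:
{"name": "send_rows", "arguments": {
  "plan": [
    [[0.0038,-0.0025,0,0,0,0],[0.0038,-0.0025,0,0,0,0]]
  ]
}}

```text
clock: 21.83
tool_pos: [0.62, -0.0213, 0.1759]
orientation: [179.7, 31.0, 12.7]
force: [-17.4, -10.9, 16.4]
opening: 0.0133
gripper_force: 30.0
```

Emit:
{"name": "send_rows", "arguments": {
  "plan": [
    [[0,0,0,0,0,0],[0,0,0,0,0,0],[0,0,0,0,0,0],[0,0,0,0,0,0]]
  ],
  "fingers": 0.5
}}

```text
clock: 22.17
tool_pos: [0.6252, -0.0166, 0.172]
orientation: [180.0, 30.2, 12.9]
force: [-0.2, 0.2, -0.2]
opening: 0.0344
gripper_force: 0.0
```

In the tool's units: -10 cm / 80 = -0.125, -8 cm / 80 = -0.1.

Emit:
{"name": "send_rows", "arguments": {
  "plan": [
    [[0,0,-0.025,0,0,0],[0,0,-0.0625,0,0,0],[0,0,-0.1,0,0,0],[0,0,-0.125,0,0,0],[0,0,-0.125,0,0,0],[0,0,-0.125,0,0,0]]
  ]
}}

```text
clock: 22.67
tool_pos: [0.6749, -0.0049, 0.2588]
orientation: [180.0, 30.1, 12.9]
force: [0.3, -0.6, -1.0]
opening: 0.0439
gripper_force: 0.0
```

Run:
```python
from h import *
from plant import ctrl
np.savez("wrist9.npz",**ctrl.snapshot("wrist"));w=load("wrist9")
m=w[0].max(2)<95;m[285:]=0
for st,c in blobs(m,100): print(st,c)
Rm,p=slicer(*SL)
for z in(.08,.088):
  q=np.array([fproj(w,p+Rm@np.array([.036*np.cos(a),.036*np.sin(a),z])) for a in np.linspace(0,6.28,60)]);print(z,q.min(0),q.max(0))
for th in(0,.1,.2): print(th,[fproj(w,p+Rm@np.array([-.08+.045*np.cos(th),.045*np.sin(th),z])).round(1) for z in(.099,.137)])
print("knob",fproj(w,p+Rm@[0,0,.12]))
# profile along pin row
g=w[0].max(2);r0=fproj(w,p+Rm@[-.035,0,.118]);print(r0)
for r in range(int(r0[1])-14,int(r0[1])+8,3): print(r,g[r,int(r0[0])-24:int(r0[0])+28:2])
```

```text
[ 27  98  41  48 827] [ 51.1 119.5]
[   0  153   28   54 1089] [ 11.1 182.1]
[ 131  212   65   65 3039] [161.2 242.6]
[ 276  237   85   48 3324] [318.  263.9]
0.08 [277.80069573 236.0645468 ] [363.30700011 315.33860823]
0.088 [276.87599567 238.79682593] [364.47111059 319.67273678]
0 [array([321.1, 244. ]), array([321.9, 260.6])]
0.1 [array([327. , 243.7]), array([328.7, 260.3])]
0.2 [array([332.9, 242.9]), array([335.4, 259.3])]
knob [321.30017924 297.57873087]
[321.48549296 251.72795201]
237 [192 193 194 163 159 162  88 118 188 171 112  83  86 138 197 245 227 193
 234 240 240 239 240 239 238 240]
240 [171  78  77  76  81  85  84 121  98  76  76  76  76  77  77  80 155  83
  80  78  82 221 240 239 238 240]
243 [ 78  82  83  83  83  82  83 102  75  74  75  75  75  75  76  77 105  88
  88  89  88  84  96 187 237 239]
246 [ 85  81  82  82  81  81  81  75  73  73  74  73  74  74  75  75  78  86
  87  87  87  88  88  85  81 125]
249 [85 80 79 80 80 79 80 73 72 72 72 72 72 74 74 74 75 85 85 85 86 86 87 87
 87 87]
252 [79 79 81 80 78 78 77 72 71 72 75 82 83 82 78 73 74 81 84 84 84 85 85 85
 86 86]
255 [77 77 77 77 77 77 77 70 72 81 85 86 84 85 84 83 77 78 82 82 83 82 84 84
 85 84]
258 [76 76 76 76 75 75 74 69 78 81 82 83 82 80 81 81 83 77 81 81 81 81 82 83
 84 82]
```

The keeper pin is at θ≈0, the head is still seated, and the gripper is clear. Handing in.

```bash
python3 -c "
from plant import ctrl
print(ctrl.close_job())"
```

```text
the job is handed in; nothing more can be done
None
```

The hold-down is back together and handed in at about 23 s: spring down on the bed, small head seated on it, keeper arm home, by the last wrist image; the gripper is clear and nothing went near the shaker, spatula or mug, but no verdict was returned.

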